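# Roll the poster tube onto the outgoing-post mat

### The arm

A 6-joint arm with a two-finger parallel gripper is mounted at the origin on the work surface. World frame = base frame: x ahead of the robot, y to its left, z up, the work surface at z = 0. Lengths are in mm, angles in rad, forces in N, time in s.
With the tool pointing down it reaches from about 350 to 975 mm from the base axis. Payload 7.1 kg.
Tool frame: the origin (TCP) lies at the very end of the fingers, on their centre line; the grasp point (between the pads) lies ctrl.hold_point_z behind it (ctrl.hold_point_z is the distance from the TCP to the grasp point, in mm); z points along the fingers, y is the line along which they close (so a half turn about z gives the same grasp; the last joint's range is limited). The gripper opens to 88 mm and grips with 3 to 60 N. Pads are 20 mm wide; open, the fingers measure 115 mm over their backs; the gripper's body (75 mm by 178 mm) begins 61 mm behind the grasp point.
Start: joints at [1.212, 0.423, 1.63, -0, 1.089, -0.019], TCP at [208.279, 589.258, 222.675] pointing down, gripper open.
Joint ranges: [-3, 3], [-0.9, 2.11], [0.09, 2.58], [-1.31, 4.45], [0.11, 2.69], [-2.54, 2.54]. Speed limits (rad/s): [2.39, 2.39, 3.01, 3.14, 3.14, 3.14].

### API

Orientations are given as a rotation vector (axis times angle).
In Python, from workcell import ctrl gives the robot as it stands. The module is installed in compiled form; this text tells all that it offers.
- The arm moves only by the shell command python3 -m creep 'ROWS'. ROWS is JSON, a list of rows, each an object with "translation": the shift along the tool's x, y, z in mm, a list of three; "angular": the turn, a rotation vector about the tool's x, y, z in rad, a list of three; "jaw": the opening, from 0 (shut) to 1 (fully open). A call has exactly 8 rows; each row is the pose to reach, as a shift and turn from the pose commanded when the call began, along the tool's axes at that moment; what a row does not reach only later rows make up. A row lasts 1/8 s, in which the tool goes at most 62.5 mm and 10.7 degrees, less where a joint would pass 70% of its speed; a pose out of reach is approached as far as the arm can. A call with a gripper value outside its range is refused whole. The fingers move at their own pace and stop on an object; the grip force is fixed at half the most. Time passes only in rows, so rows that repeat a pose let the fingers close, or fill a call up. It gives the time, the measured TCP pose, the force, the opening and the grip force at its end, in the units of the state.
- ctrl.get_obs(): the state, without advancing time (a new reading comes with each control period).
- ctrl.get_image(name): name is "scene" or "top" or "wrist"; returns the picture (384x512x3 uint8, red, green, blue); there is no depth.
- ctrl.camera_info(name): a dict with "camera_matrix" (3x3 intrinsics, pixels), "distortion" ([k1, k2, p1, p2, k3] as OpenCV has them; the pictures are not rectified), "world_from_camera" (4x4, takes a point from camera to world coordinates). Camera axes: x right, y up, looking along -z (the intrinsics and any distortion apply to the point x, -y, -z); pixel columns grow to the right and rows downward; lengths in mm; the calibration is good to about 2 mm. A picture is of the moment at which its call begins: read the wrist's pose just before it. camera_info takes no time and is no camera call; for the wrist camera it gives the pose at the moment of the call.
- ctrl.close_job(): hands the job in; it is judged then, once.
Trained networks look in the newest picture that a camera, given by its name, has taken for a name from the list of things; names that differ only in an ending like _2 or _b are one class to them, and where a whole thing is asked for, a point or a joint stands for the part that bears it (a point fixed in the world has none). Each returns a list of dicts, best first, with "score" (0 to 1); they miss things now and then, are a little off and sometimes report something else, mostly with a low value. They report only what shows in the picture. A call takes as long as a camera call.
- ctrl.look_for(camera, label): "rect" ([left, top, right, bottom] in pixels, round what is visible of it).
The state is a dict: "t": time; "qpos": joint angles; "qvel": joint speeds; "joint_torque": joint torques, N m; "ee_pos": TCP position; "orientation": TCP orientation; "ft_force": force on the tool from outside, world axes, zero at the start; "moment": the same for the moment, N m; "width": finger opening in mm; "grasp_force": force on a finger pad.
Only numpy, scipy, OpenCV 4.12 (cv2) and the standard library are available. Lean on these libraries where they do the work, as an engineer would, in place of code of your own. Each camera call takes 0.05 s, during which the arm holds its last target. There are 200 camera calls.

### The job

The cardboard poster tube on the hall console goes out with the post, but its end caps are not taped on yet, so it must not be picked up. Put your fingertips on the top of the tube and push to roll it sideways onto the blue leather mat, let it stop there with the whole tube lying over the mat, and take your hand away. Only touch its upper half; do not grip, lift or drag it along without turning, and leave the parcel and the other things on the console where they are.

Things in the scene. Friction and masses are not known exactly. Their poses are not given: they have to be found in the camera images.
- tube: brown cardboard poster tube lying on its side, 300 mm long, 90 mm in diameter; its white plastic end caps (last 12 mm at each end) are 94 mm across and carry it: axis 47 mm above the table, top of the brown tube at 92 mm. About 0.35 kg. Origin at its centre, on the axis; its own x runs along the tube, y and z turn as it rolls. A white label and a red sticker on it
- tube_end_a (a point): centre of the tube's end face at its own +x, 150 mm from its centre. The tube rolls at right angles to its axis without slipping; a fingertip that pushes its top without slipping travels twice as far as the tube
- tube_end_b (a point): centre of the tube's end face at its own -x, 150 mm from its centre. Left alone, the rolling tube slows at 0.2 to 0.35 m/s2, stops and does not roll back
- mat_out: blue leather mat for outgoing post, flat on the table (under 2 mm thick, no rim to roll over), empty, 400 mm long (its x) by 150 mm wide (its y); origin at its centre on the table. It lies to the left or right of the tube, nearly parallel to it, 140 to 240 mm away centre to centre
- mat_in: light grey leather mat for incoming post, same size, on the other side of the tube; origin at its centre on the table
- parcel: small loose cardboard parcel, 130 x 100 x 55 mm, on the grey mat; origin at the centre of its underside
- tape: loose roll of brown packing tape lying flat, 104 mm across, 48 mm high; origin at the centre of its underside
- keybowl: loose blue bowl for keys, 120 mm across, 50 mm high; origin at the centre of its underside
- candle: loose amber jar candle, 76 mm across, 88 mm high; origin at the centre of its underside
- spray: loose white bottle with a blue label, 52 mm across, 150 mm high; origin at the centre of its underside
- carton: long loose white carton with a green band, 160 x 62 x 40 mm, on the grey mat; origin at the centre of its underside

How it is judged (in metres and radians):
On the way:
1. the fingertips push on the top part of the tube and it turns (contact force between the fingers and tube above 0.3 N and height (world z) of the grasp point above 0.085 m and angular speed of tube above 0.06 rad/s), for 0.1 s.
At the end, for the whole second after the job is handed in: the tube lies still on the table, wholly over the blue mat to within 4 mm: the middle of each end no more than 32 mm to either side of the mat's long centre line, and the tube's middle no more than 54 mm along the mat from its centre (y of tube_end_a in the frame of mat_out between -0.032 and 0.032 m and y of tube_end_b in the frame of mat_out between -0.032 and 0.032 m and x of tube in the frame of mat_out between -0.054 and 0.054 m and height (world z) of tube between 0.042 and 0.052 m and linear speed of tube below 0.01 m/s and angular speed of tube below 0.2 rad/s); the robot touches nothing.
It fails at once if the tube, or one end of it, is lifted more than 15 mm (height (world z) of any of tube, tube_end_a, tube_end_b above 0.062 m).
It fails at once if the fingers push on the lower half of the tube (reaching down beside it, grasp point below 60 mm) (contact force between the fingers and tube above 0.3 N and height (world z) of the grasp point below 0.06 m).
It fails at once if the tube is dragged or shoved along without turning (linear speed of tube above 0.05 m/s and angular speed of tube below 0.4 rad/s).
It fails at once if the parcel, tape, bowl, candle, bottle or carton is moved more than 15 mm (distance of any of parcel, tape, keybowl, candle, spray, carton from where it was at the start of the episode above 0.015 m).
It also fails if it takes over 51 s, if anything falls off the work surface, if the arm or the gripper's body presses on something with over 40 N, if the wrist force passes 120 N, or if a joint passes its speed limit or range.

## Working session

There is one attempt and no reset: what is moved stays moved. The work goes in short steps, Python scripts to look and compute and a shell command to move; the robot and the scene stay as the last step left them, time stands still between calls to the robot, and variables do not carry over. Pictures are saved under pics/ and viewed, at most 10 in all, crops included, and the job is handed in when it is done.

```bash
mkdir -p pics
python3 - <<'E'
from workcell import ctrl
import cv2, numpy as np
o=ctrl.get_obs(); print(o['t'],o['ee_pos'],o['orientation'],ctrl.hold_point_z,o['width'])
for n in ('top','scene'):
    im=ctrl.get_image(n); cv2.imwrite(f'pics/{n}0.png',im[:,:,::-1])
    for l in ('tube','mat_out'):print(n,l,ctrl.look_for(n,l)[:2])
    c=ctrl.camera_info(n);print(np.round(c['world_from_camera'],3).tolist(),c['camera_matrix'],c['distortion'])
E
```

```text
0.0 [208.07057505 588.74983497 221.90750876] [-5.31060308e-01 -3.09607838e+00  2.33443383e-03] 18.700000000000003 88.12356398224496
top tube [{'rect': [236.8, 146.9, 273.4, 236.6], 'score': 0.79}]
top mat_out [{'rect': [178.3, 144.5, 221.9, 258.6], 'score': 0.57}]
[[0.011, 0.993, -0.116, 325.458], [-1.0, 0.01, -0.005, -15.967], [-0.004, 0.116, 0.993, 1660.467], [0.0, 0.0, 0.0, 1.0]] [[474.62537158   0.         258.10427055]
 [  0.         474.62537158 192.51023738]
 [  0.           0.           1.        ]] [-0.0501864  0.         0.         0.         0.       ]
scene tube [{'rect': [221.1, 152.7, 323.1, 223.0], 'score': 0.59}]
scene mat_out [{'rect': [243.0, 115.0, 361.6, 193.4], 'score': 0.81}]
[[0.769, -0.544, 0.334, 913.339], [0.639, 0.656, -0.403, -501.395], [0.0, 0.524, 0.852, 1073.099], [0.0, 0.0, 0.0, 1.0]] [[389.12268711   0.         263.43943234]
 [  0.         389.12268711 189.20601039]
 [  0.           0.           1.        ]] [-0.10954131  0.          0.          0.          0.        ]
```

View pics/top0.png

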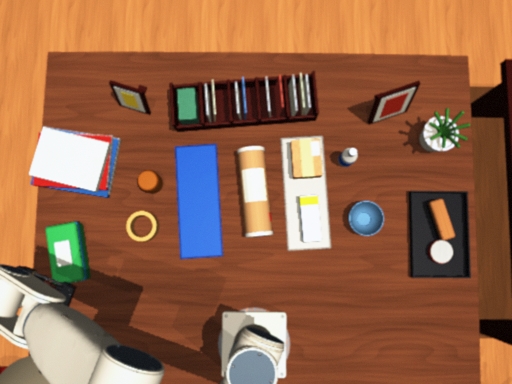

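View pics/scene0.png

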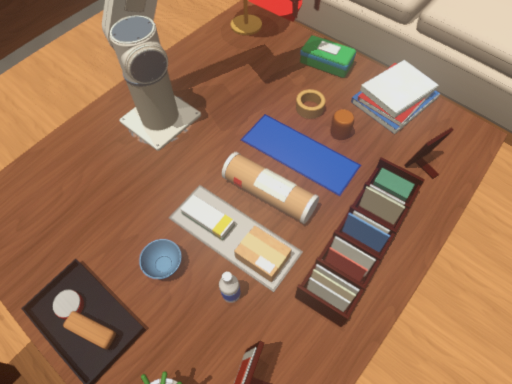

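The top view shows the blue mat around (199,201), left of the tube (+y), and the tube around (254,191). The grey mat with parcel and carton is on the right, tape at (142,226), candle at (149,181). Next I measure mat and tube.

```bash
cat > h.py <<'E'
from workcell import ctrl
import cv2, numpy as np
def ray(n,px,z,c=None):
    c=c or ctrl.camera_info(n); T=np.array(c['world_from_camera'])
    u=cv2.undistortPoints(np.array(px,float).reshape(-1,1,2),np.array(c['camera_matrix']),np.array(c['distortion']))[:,0]
    d=np.c_[u[:,0],-u[:,1],-np.ones(len(u))]@T[:3,:3].T
    return T[:3,3]+d*((z-T[2,3])/d[:,2])[:,None]
def big(m):
    m=cv2.morphologyEx(m.astype(np.uint8)*255,cv2.MORPH_OPEN,np.ones((3,3)))
    m=cv2.morphologyEx(m,cv2.MORPH_CLOSE,np.ones((7,7)))
    cs,_=cv2.findContours(m,cv2.RETR_EXTERNAL,cv2.CHAIN_APPROX_NONE)
    return max(cs,key=cv2.contourArea)
def rect(n,c,z):
    P=ray(n,c.reshape(-1,2),z)[:,:2].astype(np.float32)
    r=cv2.minAreaRect(P); b=cv2.boxPoints(r)
    e=[b[1]-b[0],b[2]-b[1]]; L=max(e,key=np.linalg.norm); L=L*np.sign(L[0])/np.linalg.norm(L)
    return np.round(r[0],1),np.round(r[1],1),round(float(np.arctan2(L[1],L[0])),4)
def scan(show=True):
    im=ctrl.get_image('top').astype(int)
    R,G,B=im[...,0],im[...,1],im[...,2]
    w=np.zeros(R.shape,bool); w[135:270,165:280]=1
    mat=rect('top',big(w&(B>R+60)&(B>G+30)),1)
    w2=w.copy(); w2[:,278:]=0; w2[:,:165]=0
    hsv=cv2.cvtColor(im.astype(np.uint8),cv2.COLOR_RGB2HSV)
    tube=rect('top',big(w2&(R>150)&(G>95)),47)
    return mat,tube
def rel(mat,tube):
    a=mat[2]; R=np.array([[np.cos(a),np.sin(a)],[-np.sin(a),np.cos(a)]])
    c=R@(tube[0]-mat[0]); d=tube[2]-a
    return np.round(c,1),np.round(c[1]+150*np.sin(d)*np.array([1,-1]),1),round(d,4)
E
python3 - <<'E'
from h import *
m,t=scan();print(m,t,rel(m,t))
o=ctrl.get_obs();print(o['ee_pos'],o['t'],o['ft_force'])
E
```

```text
(array([489.7, 203.8]), array([398. , 147.5]), 0.0779) (array([522.1,   2.9]), array([315.6,  86. ]), 0.1093) (array([  16.7, -202.8]), array([-198.1, -207.5]), 0.0314)
[208.23196423 589.14691961 222.50247701] 0.35 [ 0.80268451  0.07608156 -0.22765255]
```

Checks: the mat measures 398 x 148 (400 x 150 given). The tube reads 315 x 86 because the far cap leans outward, so the true centre is about (517, 3) and its yaw 0.109. The tube must roll about 203 mm towards +y. I will align the finger line with the tube axis and stop above its top, on the far side from the mat.

```bash
python3 -m creep '[{"translation":[-62,-59,0],"angular":[0,0,0.14],"jaw":1},{"translation":[-124,-117,0],"angular":[0,0,0.28],"jaw":1},{"translation":[-186,-176,0],"angular":[0,0,0.42],"jaw":1},{"translation":[-248,-235,0],"angular":[0,0,0.56],"jaw":1},{"translation":[-310,-294,0],"angular":[0,0,0.7],"jaw":1},{"translation":[-372,-352,0],"angular":[0,0,0.84],"jaw":1},{"translation":[-434,-411,0],"angular":[0,0,0.98],"jaw":1},{"translation":[-497,-470,0],"angular":[0,0,1.12],"jaw":1}]'
cat >> h.py <<'E'
def tool(px,py,pz):
    from scipy.spatial.transform import Rotation as Ro
    o=ctrl.get_obs(); R=Ro.from_rotvec(o['orientation']).as_matrix()
    print('t',round(o['t'],2),'tcp',np.round(o['ee_pos'],1),'x',np.round(R[:,0],3),'y',np.round(R[:,1],3),'z',np.round(R[:,2],3),'f',np.round(o['ft_force'],1))
    print('shift to go',np.round(R.T@(np.array([px,py,pz])-o['ee_pos']),1))
E
python3 -c "
from h import *
tool(519.4,-19.4,130)"
```

```text
t: 1.35
ee_pos: [436.9, 142.3, 223.1]
orientation: [2.1, 2.336, 0.001]
ft_force: [0.7, 1.1, -0.6]
width: 87.8
grasp_force: 0.0
t 1.35 tcp [436.9 142.3 223.1] x [-0.106  0.994  0.   ] y [0.994 0.106 0.001] z [ 0.001  0.    -1.   ] f [ 0.7  1.1 -0.6]
shift to go [-169.6   64.8   93.1]
```

```bash
python3 -m creep '[{"translation":[-40,15,0],"angular":[0,0,0],"jaw":1},{"translation":[-85,32,15],"angular":[0,0,0],"jaw":1},{"translation":[-130,50,40],"angular":[0,0,0],"jaw":1},{"translation":[-160,60,65],"angular":[0,0,0],"jaw":1},{"translation":[-170,65,85],"angular":[0,0,0],"jaw":1},{"translation":[-170,65,93],"angular":[0,0,0],"jaw":1},{"translation":[-170,65,93],"angular":[0,0,0],"jaw":1},{"translation":[-170,65,93],"angular":[0,0,0],"jaw":1}]'
python3 -c "
from h import *
tool(519.4,-19.4,86.5)
cv2.imwrite('pics/w1.png',np.hstack([ctrl.get_image('wrist')])[:,:,::-1])
c=ctrl.camera_info('wrist');print(np.round(c['world_from_camera'],2).tolist(),c['camera_matrix'][0],c['distortion'][0])"
```

```text
t: 2.35
ee_pos: [519.7, -17.0, 130.5]
orientation: [2.093, 2.342, 0.001]
ft_force: [0.2, 0.5, 0.1]
width: 87.6
grasp_force: 0.0
t 2.35 tcp [519.7 -17.  130.5] x [-0.112  0.994 -0.   ] y [0.994 0.112 0.001] z [ 0.001 -0.    -1.   ] f [0.2 0.5 0.1]
shift to go [-2.4 -0.6 44. ]
[[0.99, -0.11, -0.03, 511.55], [0.11, 0.96, 0.25, 52.98], [0.0, -0.26, 0.97, 291.62], [0.0, 0.0, 0.0, 1.0]] [264.46465851   0.         255.95800598] -0.03309977096631019
```

View pics/w1.png

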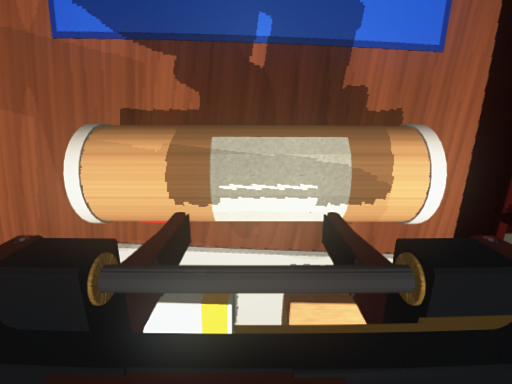

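The wrist view shows the tube level between columns 65 and 445 and rows 124 to 222, with the fingertips above its back edge at (187,215) and (330,215). I check the axis with the bisector of the two tangent rays.

```bash
python3 -c "
from h import *
C=np.array(ctrl.camera_info('wrist')['world_from_camera'])[:3,3]
for col in (120,255,390):
    d=[ (lambda v:v/np.linalg.norm(v))(ray('wrist',[[col,r]],0)[0]-C) for r in (125,221.5)]
    b=d[0]+d[1]; print(np.round(C+b*((47-C[2])/b[2]),1), 'asin r', round(C[2]and 45/np.sin(np.arccos(d[0]@d[1])/2),1))
tool(519.4,-19.4,86.5)"
```

```text
[388.8 -11.5  47. ] asin r 279.4
[516.5   2.7  47. ] asin r 251.2
[644.3  17.3  47. ] asin r 278.7
t 2.4 tcp [519.9 -17.  130.6] x [-0.112  0.994 -0.   ] y [0.994 0.112 0.001] z [ 0.001 -0.    -1.   ] f [-0.4 -0.2  0.4]
shift to go [-2.3 -0.8 44.1]
```

The axis is at (516.5, 2.7), yaw 0.1125, which agrees with the top view, and the tool x axis is already at right angles to it. I descend to light contact just behind the crown.

```bash
python3 -m creep '[{"translation":[-3,0,10],"angular":[0,0,0],"jaw":1},{"translation":[-3,0,20],"angular":[0,0,0],"jaw":1},{"translation":[-3,0,30],"angular":[0,0,0],"jaw":1},{"translation":[-3,0,35],"angular":[0,0,0],"jaw":1},{"translation":[-3,0,38],"angular":[0,0,0],"jaw":1},{"translation":[-3,0,40],"angular":[0,0,0],"jaw":1},{"translation":[-3,0,41],"angular":[0,0,0],"jaw":1},{"translation":[-3,0,41],"angular":[0,0,0],"jaw":1}]'
```

```text
t: 3.4
ee_pos: [520.0, -20.8, 89.4]
orientation: [2.094, 2.341, 0.0]
ft_force: [-2.0, -1.9, 7.3]
width: 87.6
grasp_force: 3.6
```

Light contact at 7 N. First stroke, following the tube's crown.

```bash
python3 -m creep '[{"translation":[10,0,-0.8],"angular":[0,0,0],"jaw":1},{"translation":[22,0,-1.4],"angular":[0,0,0],"jaw":1},{"translation":[34,0,-1.5],"angular":[0,0,0],"jaw":1},{"translation":[46,0,-1.5],"angular":[0,0,0],"jaw":1},{"translation":[58,0,-1.5],"angular":[0,0,0],"jaw":1},{"translation":[70,0,-1.5],"angular":[0,0,0],"jaw":1},{"translation":[82,0,-1.2],"angular":[0,0,0],"jaw":1},{"translation":[92,0,-20],"angular":[0,0,0],"jaw":1}]'
python3 -c "
from h import *
tool(0,0,0)"
python3 -m creep '[{"translation":[0,0,-20],"angular":[0,0,0],"jaw":1},{"translation":[0,0,-20],"angular":[0,0,0],"jaw":1},{"translation":[0,0,-20],"angular":[0,0,0],"jaw":1},{"translation":[0,0,-20],"angular":[0,0,0],"jaw":1},{"translation":[0,0,-20],"angular":[0,0,0],"jaw":1},{"translation":[0,0,-20],"angular":[0,0,0],"jaw":1},{"translation":[0,0,-20],"angular":[0,0,0],"jaw":1},{"translation":[0,0,-20],"angular":[0,0,0],"jaw":1}]'
python3 - <<'E'
from h import *
tool(0,0,0)
im=ctrl.get_image('wrist'); cv2.imwrite('pics/w2.png',im[:,:,::-1])
E
```

```text
t: 4.4
ee_pos: [508.8, 71.2, 108.4]
orientation: [-2.094, -2.341, 0.002]
ft_force: [-0.2, -0.2, 0.2]
width: 88.1
grasp_force: 0.0
t 4.4 tcp [508.8  71.2 108.4] x [-0.111  0.994 -0.   ] y [ 0.994  0.111 -0.002] z [-0.002 -0.    -1.   ] f [-0.2 -0.2  0.2]
shift to go [ -14.3 -513.4  109.3]
t: 5.4
ee_pos: [509.6, 70.9, 128.7]
orientation: [-2.095, -2.341, 0.0]
ft_force: [0.1, -0.2, 0.8]
width: 88.0
grasp_force: 0.0
t 5.4 tcp [509.6  70.9 128.7] x [-0.111  0.994  0.   ] y [ 0.994  0.111 -0.   ] z [-0.  0. -1.] f [ 0.1 -0.2  0.8]
shift to go [ -14.  -514.3  128.7]
```

View pics/w2.png

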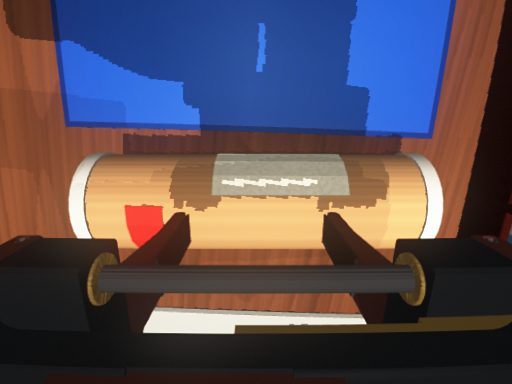

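The tube rolled (label moved forward, red sticker at (145,225)). Its edges are now at rows 153 and 248 and it is still parallel to the fingers.

```bash
cat >> h.py <<'E'
def axis(r1,r2,cols=(120,255,390)):
    C=np.array(ctrl.camera_info('wrist')['world_from_camera'])[:3,3]
    for col in cols:
        d=[(lambda v:v/np.linalg.norm(v))(ray('wrist',[[col,r]],0)[0]-C) for r in (r1,r2)]
        b=d[0]+d[1]; print(np.round(C+b*((47-C[2])/b[2]),1),'dist',round(45/np.sin(np.arccos(d[0]@d[1])/2),1))
E
python3 -c "
from h import *
axis(153.5,248.5)
tool(0,0,0)"
```

```text
[378.8  49.9  47. ] dist 283.5
[509.1  64.7  47. ] dist 254.8
[639.4  79.1  47. ] dist 282.8
t 5.45 tcp [509.7  70.9 128.7] x [-0.111  0.994  0.   ] y [0.994 0.111 0.   ] z [ 0.  0. -1.] f [ 0.2 -0.2  0.7]
shift to go [ -14.  -514.4  128.7]
```

Tube advanced 62 mm and about 140 mm remains. Same stroke again: step back 29 mm, touch, push.

```bash
python3 -m creep '[{"translation":[-15,0,0],"angular":[0,0,0],"jaw":1},{"translation":[-29,0,5],"angular":[0,0,0],"jaw":1},{"translation":[-29,0,20],"angular":[0,0,0],"jaw":1},{"translation":[-29,0,30],"angular":[0,0,0],"jaw":1},{"translation":[-29,0,35],"angular":[0,0,0],"jaw":1},{"translation":[-29,0,37.5],"angular":[0,0,0],"jaw":1},{"translation":[-29,0,39],"angular":[0,0,0],"jaw":1},{"translation":[-29,0,39],"angular":[0,0,0],"jaw":1}]'
```

```text
t: 6.45
ee_pos: [512.8, 42.1, 90.1]
orientation: [2.094, 2.342, -0.0]
ft_force: [-2.6, -0.3, 3.7]
width: 87.7
grasp_force: 2.3
```

```bash
python3 -m creep '[{"translation":[10,0,-0.5],"angular":[0,0,0],"jaw":1},{"translation":[22,0,-1],"angular":[0,0,0],"jaw":1},{"translation":[34,0,-1.2],"angular":[0,0,0],"jaw":1},{"translation":[46,0,-1.2],"angular":[0,0,0],"jaw":1},{"translation":[58,0,-1.2],"angular":[0,0,0],"jaw":1},{"translation":[70,0,-1.2],"angular":[0,0,0],"jaw":1},{"translation":[82,0,-0.9],"angular":[0,0,0],"jaw":1},{"translation":[92,0,-20],"angular":[0,0,0],"jaw":1}]'
python3 -m creep '[{"translation":[0,0,-20],"angular":[0,0,0],"jaw":1},{"translation":[0,0,-20],"angular":[0,0,0],"jaw":1},{"translation":[0,0,-20],"angular":[0,0,0],"jaw":1},{"translation":[0,0,-20],"angular":[0,0,0],"jaw":1},{"translation":[0,0,-20],"angular":[0,0,0],"jaw":1},{"translation":[0,0,-20],"angular":[0,0,0],"jaw":1},{"translation":[0,0,-20],"angular":[0,0,0],"jaw":1},{"translation":[0,0,-20],"angular":[0,0,0],"jaw":1}]'
python3 - <<'E'
from h import *
tool(0,0,0)
im=ctrl.get_image('wrist'); cv2.imwrite('pics/w3.png',im[:,:,::-1])
E
```

```text
t: 7.45
ee_pos: [501.8, 134.0, 109.1]
orientation: [-2.094, -2.341, 0.002]
ft_force: [-0.3, -0.1, 0.9]
width: 88.0
grasp_force: 0.0
t: 8.45
ee_pos: [502.7, 133.5, 129.6]
orientation: [-2.095, -2.341, 0.0]
ft_force: [-0.3, 0.7, -0.3]
width: 87.8
grasp_force: 0.0
t 8.45 tcp [502.7 133.5 129.6] x [-0.111  0.994 -0.   ] y [ 0.994  0.111 -0.   ] z [-0. -0. -1.] f [-0.3  0.7 -0.3]
shift to go [ -77.  -514.4  129.7]
```

View pics/w3.png

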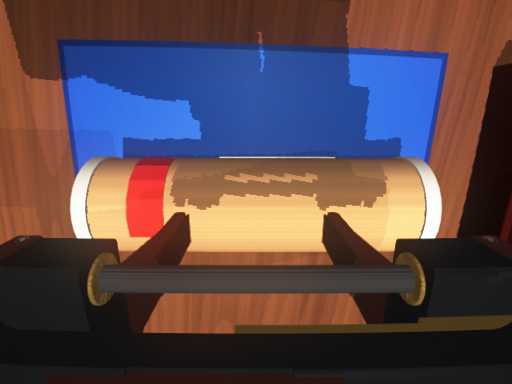

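The tube rolled again (edges at rows 157 and 252). The mat's far edge runs from (60,41) to (447,55).

```bash
python3 -c "
from h import *
axis(157,252)
print(ray('wrist',[[60,41],[447,55]],1).round(1))
tool(0,0,0)"
```

```text
[371.2 108.6  47. ] dist 283.8
[502.6 123.6  47. ] dist 255.1
[633.8 138.   47. ] dist 283.0
[[288.3 258.7   1. ]
 [681.7 289.3   1. ]]
t 8.5 tcp [502.7 133.5 129.7] x [-0.111  0.994 -0.   ] y [0.994 0.111 0.   ] z [ 0. -0. -1.] f [ 1.  -0.6 -0.6]
shift to go [ -76.9 -514.4  129.7]
```

About 78 mm remains. I take one slightly longer stroke: step back 37 mm, then push about 95 mm.

```bash
python3 -m creep '[{"translation":[-20,0,0],"angular":[0,0,0],"jaw":1},{"translation":[-37,0,5],"angular":[0,0,0],"jaw":1},{"translation":[-37,0,20],"angular":[0,0,0],"jaw":1},{"translation":[-37,0,30],"angular":[0,0,0],"jaw":1},{"translation":[-37,0,36],"angular":[0,0,0],"jaw":1},{"translation":[-37,0,39.5],"angular":[0,0,0],"jaw":1},{"translation":[-37,0,41],"angular":[0,0,0],"jaw":1},{"translation":[-37,0,41],"angular":[0,0,0],"jaw":1}]'
```

```text
t: 9.5
ee_pos: [506.7, 96.8, 88.9]
orientation: [2.094, 2.341, -0.0]
ft_force: [-0.5, -0.6, 2.1]
width: 87.6
grasp_force: 1.0
```

```bash
python3 -m creep '[{"translation":[10,0,-0.8],"angular":[0,0,0],"jaw":1},{"translation":[22,0,-1.9],"angular":[0,0,0],"jaw":1},{"translation":[35,0,-2.3],"angular":[0,0,0],"jaw":1},{"translation":[48,0,-2.4],"angular":[0,0,0],"jaw":1},{"translation":[61,0,-2.4],"angular":[0,0,0],"jaw":1},{"translation":[74,0,-2.3],"angular":[0,0,0],"jaw":1},{"translation":[87,0,-2],"angular":[0,0,0],"jaw":1},{"translation":[99,0,-20],"angular":[0,0,0],"jaw":1}]'
python3 -m creep '[{"translation":[0,0,-20],"angular":[0,0,0],"jaw":1},{"translation":[0,0,-20],"angular":[0,0,0],"jaw":1},{"translation":[0,0,-20],"angular":[0,0,0],"jaw":1},{"translation":[0,0,-20],"angular":[0,0,0],"jaw":1},{"translation":[0,0,-20],"angular":[0,0,0],"jaw":1},{"translation":[0,0,-20],"angular":[0,0,0],"jaw":1},{"translation":[0,0,-20],"angular":[0,0,0],"jaw":1},{"translation":[0,0,-20],"angular":[0,0,0],"jaw":1}]'
python3 - <<'E'
from h import *
tool(0,0,0)
im=ctrl.get_image('wrist'); cv2.imwrite('pics/w4.png',im[:,:,::-1])
E
```

```text
t: 10.5
ee_pos: [494.9, 195.8, 108.2]
orientation: [-2.094, -2.341, 0.002]
ft_force: [0.7, -0.0, -0.2]
width: 88.0
grasp_force: 0.0
t: 11.5
ee_pos: [495.8, 195.1, 128.7]
orientation: [-2.095, -2.341, 0.0]
ft_force: [0.1, 0.0, -1.2]
width: 88.0
grasp_force: 0.0
t 11.5 tcp [495.8 195.1 128.7] x [-0.111  0.994 -0.   ] y [ 0.994  0.111 -0.   ] z [-0. -0. -1.] f [ 0.1  0.  -1.2]
shift to go [-139.  -514.4  128.7]
```

View pics/w4.png

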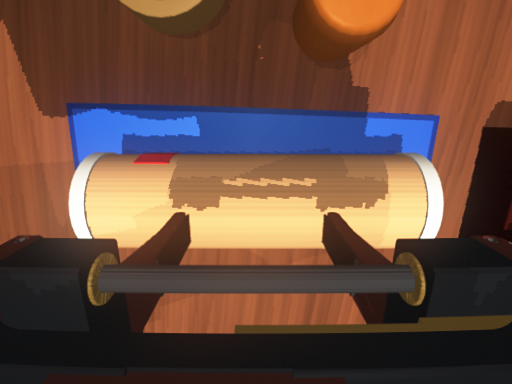

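The tube lies on the mat with its edges at rows 153.5 and 248. The mat's far edge runs from (68,103) to (438,117). Candle and tape are untouched beyond it.

```bash
python3 -c "
from h import *
axis(153.5,248.5)
E=ray('wrist',[[68,103],[438,117]],1); print(E.round(1))
tool(0,0,0)"
```

```text
[364.9 174.1  47. ] dist 283.5
[495.3 188.9  47. ] dist 254.8
[625.5 203.3  47. ] dist 282.8
[[287.5 260.    1. ]
 [681.4 289.5   1. ]]
t 11.55 tcp [495.8 195.1 128.7] x [-0.111  0.994 -0.   ] y [0.994 0.111 0.   ] z [ 0. -0. -1.] f [-0.2  0.4 -0.3]
shift to go [-139.  -514.4  128.7]
```

The tube is about 12 mm from the mat's centre line and its ends within 20 mm, inside the ±32 mm limit. I retract upward and make a final check.

```bash
python3 -m creep '[{"translation":[0,0,-20],"angular":[0,0,0],"jaw":1},{"translation":[0,0,-50],"angular":[0,0,0],"jaw":1},{"translation":[0,0,-80],"angular":[0,0,0],"jaw":1},{"translation":[0,0,-100],"angular":[0,0,0],"jaw":1},{"translation":[0,0,-110],"angular":[0,0,0],"jaw":1},{"translation":[0,0,-110],"angular":[0,0,0],"jaw":1},{"translation":[0,0,-110],"angular":[0,0,0],"jaw":1},{"translation":[0,0,-110],"angular":[0,0,0],"jaw":1}]'
python3 -c "
from h import *
cv2.imwrite('pics/w5.png',ctrl.get_image('wrist')[:,:,::-1])"
```

```text
t: 12.55
ee_pos: [495.4, 194.9, 237.7]
orientation: [-2.094, -2.341, 0.002]
ft_force: [0.3, 0.7, 0.4]
width: 87.7
grasp_force: 0.0
```

View pics/w5.png

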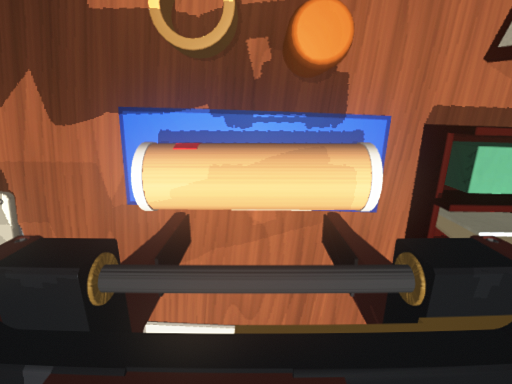

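The tube lies on the mat at rows 143 to 210, with blue visible at both ends and beyond it. The hand is clear of everything, so I hand in the job.

```bash
python3 -c "
from workcell import ctrl
print(ctrl.close_job())"
```

```text
the job is handed in; nothing more can be done
None
```

I rolled the tube onto the blue mat with three fingertip strokes on its top, moved the hand clear and handed the job in; it lay about 12 mm off the mat's centre line by my last measurement (limit 32 mm), and the hand-in returned no verdict.

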